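# Open a tight paint jar in the bench clamp

## Task

Swing the clamp lever all the way round so the clamp braces the paint jar, then unscrew the jar's tight cap anticlockwise, stop turning as soon as its threads let go, and lift it straight up. Finish still holding the cap level in the gripper a few centimetres above the jar's open mouth, with the jar left standing in the closed clamp; do not pull the cap before it is loose, and leave the other things on the table alone.

Things in the scene. Friction and masses are not known exactly. Their poses are not given: they have to be found in the camera images.
- holder: Wooden jar clamp fixed to the table: board 100 x 225 x 12 mm (x, y, z). Origin on the table under the jar's place; z up, yaw within 0.3 rad of 0. Fixed rubber V jaw on its +y side (60 mm high, block behind it to y = +67 mm), sliding pad on its -y side (57 mm high). Closing the lever pushes the jar up to 5 mm into the V jaw and grips it with 40 to 60 N; open, the jar is not held.
- lever (a joint): Angle of the steel clamp lever about its upright pivot (rad): 0 open, 1.4 end stop, fully closed; grows anticlockwise seen from above; starts between 0 and 0.12. It stays where it is left. It takes about 11 N at the post, rising to about 17 N in the last third as the pad squeezes the jar.
- lever_post (a point): Centre of the top of the upright black round post (18 mm diameter, 55 mm tall, top 108 mm above the table) on the end of the lever arm (arm's top 53 mm above the table); grip or push it here. It moves on a level circle of radius 85 mm about lever_pivot: in the holder's frame its direction from the pivot is 200 degrees (from +x, anticlockwise) at joint 0, 280 at 1.4.
- lever_pivot (a point): Point on the lever's upright turning axis, at the height of the post's top (108 mm above the table); fixed in the holder's frame at (0, -95, 108) mm.
- jar: The round glass paint jar in the clamp: body 64 mm diameter up to 62 mm, shoulder to a neck of 38 mm diameter, mouth 100 mm above its base; about 0.4 kg. Origin at the centre of its base, z up; its yaw is arbitrary. Loose: stands on the clamp's board.
- cap: Black ribbed screw cap on that jar: round, 54 to 55 mm diameter, 24 mm tall, 0.04 kg. Origin at the centre of its open lower edge, z up. Screwed down, its origin is 80 mm above the jar's origin, its top 116 mm above the table. It opens anticlockwise seen from above and does not rise while turning (only 1.5 mm of play until its threads let go).
- thread (a joint): How far the cap is unscrewed relative to the jar (rad): 0 tight. Turning takes about 0.6 N m throughout. The threads let go at about 1.15 to 1.2 rad (the cap itself turns up to 0.06 rad more than this reads); from there to 1.75 the cap lifts straight off freely; it must not be turned past 1.75.
- jar_shut: Bystander: another closed paint jar with a black cap, 64 mm diameter, 104 mm tall, standing loose on the table outside the clamp. Origin at the centre of its base.
- pot_small: Bystander: small paint pot with a white cap, 44 mm diameter, 55 mm tall, beyond the clamp. Origin at the centre of its base.
- pot_blue: Bystander: small paint pot with a black cap, 48 mm diameter, 60 mm tall. Origin at the centre of its base.
- whistle_a: Bystander: unpainted white clay whistle shaped as a little horse, about 85 x 46 x 74 mm, to the left of the clamp. Origin at the centre of its base.
- whistle_b: Bystander: another such clay whistle. Origin at the centre of its base.
- cup: Bystander: clear plastic cup, 68 mm rim diameter, 85 mm tall. Origin at the centre of its base.
- brush: Bystander: paint brush lying on the table, 170 mm long. Origin at its underside, x along it.
Things that resemble listed ones, but are neither listed nor needed, are in the scene too. What is shaped like the jar but green or purple is not meant. What is shaped like the cap but purple is not meant.

How it is judged (in metres and radians):
On the way, in this order (a step that is already met when the one before it is completed fails the run):
1. the clamp lever is closed, with the cap still tight (value of joint lever above 1.28 rad and value of joint thread below 0.15 rad), for 0.1 s.
2. the cap, still down on the braced jar, is turned until its threads let go (value of joint thread above 1.08 rad and value of joint lever above 1.25 rad and z of cap in the frame of jar below 0.09 m).
3. the cap is lifted clear of the mouth in the fingers (z of cap in the frame of jar above 0.105 m and contact force between the fingers and cap above 2 N), for 0.2 s.
At the end, for the whole second after the job is handed in: The fingers hold the cap still and level (0.2 rad), its lower edge 5 to 70 mm above the mouth, within 25 mm of the jar's axis, touching neither jar nor clamp; thread 1.08 to 1.75 rad; jar upright in the clamp, within 15 mm of its place, raised under 8 mm; lever above 1.25 rad (all of step 3 and contact force between cap and jar below 0.1 N and contact force between cap and holder below 0.1 N and z of cap in the frame of jar below 0.17 m and horizontal distance between cap and jar below 0.025 m and angle between cap's own z axis and vertical below 0.2 rad and linear speed of cap below 0.03 m/s and value of joint lever above 1.25 rad and value of joint thread between 1.08 and 1.75 rad and angle between jar's own z axis and vertical below 0.08 rad and z of jar in the frame of holder below 0.02 m and horizontal distance between jar and holder below 0.015 m); the arm keeps its last pose, push and grip.
It fails at once if the cap is turned on well past the point where the threads let go (value of joint thread above 1.75 rad).
It fails at once if the cap is forced off before its threads let go (value of joint thread below 1.05 rad and z of cap in the frame of jar above 0.09 m).
It fails at once if the jar is pulled out of the clamp or tipped (z of jar in the frame of holder above 0.03 m or angle between jar's own z axis and vertical above 0.25 rad).
It fails at once if a bystander is disturbed (distance of any of jar_shut, pot_small, pot_blue, whistle_a, whistle_b, cup, brush from where it was at the start of the episode above 0.03 m).
It also fails if it takes over 45 s, if anything falls off the work surface, if the arm or the gripper's body presses on something with over 40 N, if the wrist force passes 120 N, or if a joint passes its speed limit or range.

## Robot

A 7-joint arm with a two-finger parallel gripper is mounted at the origin on the work surface. World frame = base frame: x ahead of the robot, y to its left, z up, the work surface at z = 0. Lengths are in m, angles in degrees, forces in N, time in s.
With the tool pointing down it reaches from about 0.4 to 0.85 m from the base axis. Payload 10.4 kg.
Tool frame: the origin (TCP) lies at the very end of the fingers, on their centre line; the grasp point (between the pads) lies 19 mm behind it; z points along the fingers, y is the line along which they close (so a half turn about z gives the same grasp; the last joint's range is limited). The gripper opens to 87 mm and grips with 3 to 60 N. Pads are 19 mm wide; open, the fingers measure 117 mm over their backs; the gripper's body (75 mm by 190 mm) begins 51 mm behind the grasp point.
Start: joints at [65.455, 19.034, -3.707, 83.658, 1.238, 77.344, -5.071], TCP at [0.247, -0.574, 0.223] pointing down, gripper open.
Joint ranges: [-148.97, 148.97], [-28.65, 121.19], [-84.17, 76.75], [9.2, 138.47], [-72.65, 252.65], [3.7, 117.97], [-149.18, 149.18]. Speed limits (degrees/s): [127.2, 127.2, 159.86, 159.86, 180, 180, 180].

## Interface

Orientations are given as a 3x3 rotation matrix whose columns are the frame's x, y, z axes.
In Python, from station import * gives the robot as it stands.
- The arm moves only by the shell command python3 -m creep 'ROWS' [FORCE]. ROWS is JSON, a list of rows, each a list of 3 entries, a list of its own where there are three numbers: the shift along the tool's x, y, z in mm, then the turn, a rotation vector about the tool's x, y, z in rad, then the opening, from -1 (shut) to 1 (fully open). In form: [[[x, y, z], [wx, wy, wz], fingers], ...]. A call has exactly 5 rows; each row shifts and turns the commanded pose from where the row before left it, along the tool's axes as they then stand; what a row does not reach is not made up. A row lasts 1/8 s, in which the tool goes at most 62.5 mm and 10.7 degrees, less where a joint would pass 70% of its speed; a pose out of reach is approached as far as the arm can. A call is refused whole if a number of a shift passes 62.5 or a number of a turn 0.188, either way. A call with a gripper value outside its range is refused whole. The fingers move at their own pace and stop on an object; FORCE is the grip in N (left out, the last holds). Time passes only in rows, so rows that do not move let the fingers close, or fill a call up. It gives the time, the measured TCP pose, the force, the opening and the grip force at its end, in the units of the state.
- sense(): the state, without advancing time (a new reading comes with each control period).
- snapshot(name): name is "scene" or "top" or "wrist"; returns a dict with "img" (400x640x3 uint8, red, green, blue), "camera_matrix" (3x3 intrinsics, pixels), "k1" (the pictures are not rectified: a ray, as slopes to the right and down, at radius r is drawn at 1 + k1 r^2 times it, then the intrinsics apply), "world_to_cam" (4x4, takes a point from world to camera coordinates); the wrist camera has in their place "tool_from_camera" (4x4, takes a point from camera to tool coordinates, whose origin is the TCP and whose axes are the flange's). Camera axes: x right, y up, looking along -z (the intrinsics and any distortion apply to the point x, -y, -z); pixel columns grow to the right and rows downward; lengths in m; the calibration is good to about 2 mm. A picture is of the moment at which its call begins: read the wrist's pose just before it. There is no depth.
- sign_off(): hands the job in; it is judged then, once.
Trained networks look in the newest picture that a camera, given by its name, has taken for a name from the list of things; names that differ only in an ending like _2 or _b are one class to them, and where a whole thing is asked for, a point or a joint stands for the part that bears it (a point fixed in the world has none). Each returns a list of dicts, best first, with "score" (0 to 1); they miss things now and then, are a little off and sometimes report something else, mostly with a low value. They report only what shows in the picture. A call takes as long as a camera call. They do not tell look-alikes from the thing itself.
- boxes_of(camera, query): "rect" ([left, top, right, bottom] in pixels, round what is visible of it).
The state is a dict: "clock": time; "qpos": joint angles; "qvel": joint speeds; "joint_efforts": joint torques, N m; "eef_pos": TCP position; "tool_rot": TCP orientation; "ft_force": force on the tool from outside, world axes, zero at the start; "ft_torque": the same for the moment, N m; "gripper_width": opening from 0.0 (shut) to 1.0 (fully open); "grip_force": force on a finger pad.
Only numpy, scipy, OpenCV 4.12 (cv2) and the standard library are available. Lean on these libraries where they do the work, as an engineer would, in place of code of your own. Each camera call takes 0.05 s, during which the arm holds its last target. There are 200 camera calls.

## Working session

There is one attempt and no reset: what is moved stays moved. The work goes in short steps, Python scripts to look and compute and a shell command to move; the robot and the scene stay as the last step left them, time stands still between calls to the robot, and variables do not carry over. Pictures are saved under pics/ and viewed, at most 10 in all, crops included, and the job is handed in when it is done.

```bash
mkdir -p pics; ls; python3 - <<'E'
from station import *
import cv2
s=sense();print(s['clock'],s['eef_pos'],s['tool_rot'],s['gripper_width'])
for c in("scene","top"):
    d=snapshot(c);cv2.imwrite(f"pics/{c}0.png",d["img"][:,:,::-1])
    print(d["camera_matrix"],d["k1"],d["world_to_cam"])
    for q in("holder","lever","lever_post","jar","cap"):
        print(c,q,[(round(b["score"],2),[round(float(v)) for v in b["rect"]]) for b in boxes_of(c,q)[:5]])
E
```

```text
pics
0.0 [ 0.24655445 -0.57390098  0.22175737] [[ 9.18791805e-01  3.94741990e-01 -6.17457146e-04]
 [ 3.94742467e-01 -9.18790938e-01  1.26418338e-03]
 [-6.82877693e-05 -1.40525788e-03 -9.99999010e-01]] 1.0000307099957442
[[469.41644464   0.         318.01157733]
 [  0.         469.41644464 199.31427244]
 [  0.           0.           1.        ]] -0.07284659558130219 [[-0.41347653  0.91043121 -0.01233613  0.22897187]
 [-0.77792308 -0.34619196  0.52439185  0.36272216]
 [ 0.47315203  0.22642028  0.8513877  -1.61488367]
 [ 0.          0.          0.          1.        ]]
scene holder [(0.62, [266, 186, 353, 262]), (0.18, [465, 207, 494, 238])]
scene lever [(0.54, [282, 186, 296, 233])]
scene lever_post [(0.57, [282, 188, 293, 231])]
scene jar [(0.88, [312, 172, 332, 205]), (0.71, [357, 192, 379, 224]), (0.66, [310, 213, 330, 238]), (0.6, [311, 234, 333, 251])]
scene cap [(0.93, [254, 263, 273, 285]), (0.87, [309, 213, 330, 235])]
[[392.74975055   0.         318.08577378]
 [  0.         392.74975055 198.00935893]
 [  0.           0.           1.        ]] 0.018036640838889235 [[ 0.03658934 -0.99932671  0.00271182 -0.04213734]
 [ 0.9787864   0.03638442  0.20162677 -0.56427957]
 [-0.20158968 -0.0047231   0.97945867 -1.16482167]
 [ 0.          0.          0.          1.        ]]
top holder [(0.69, [275, 171, 350, 210])]
top lever [(0.64, [326, 178, 347, 210]), (0.44, [160, 233, 188, 258])]
top lever_post [(0.78, [327, 179, 350, 208])]
top jar [(0.96, [264, 218, 291, 238]), (0.61, [312, 221, 332, 244])]
top cap [(0.76, [325, 135, 345, 154]), (0.51, [294, 189, 313, 198]), (0.49, [290, 173, 312, 198])]
```

```bash
python3 - <<'E'
import cv2
a=cv2.imread("pics/scene0.png")[150:310,220:420];b=cv2.imread("pics/top0.png")[110:270,230:400]
cv2.imwrite("pics/s1.png",cv2.resize(a,(750,600),interpolation=3));cv2.imwrite("pics/t1.png",cv2.resize(b,(638,600),interpolation=3))
E
```

```text
(no output)
```

View pics/s1.png

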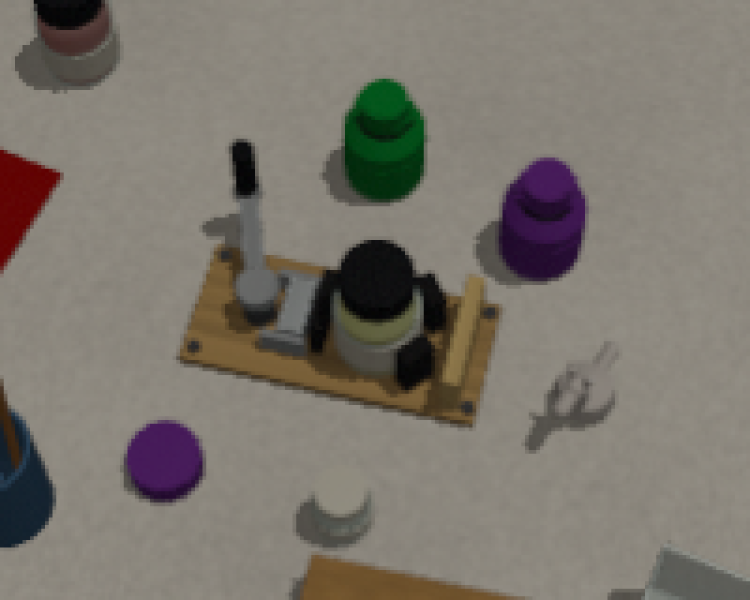

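View pics/t1.png

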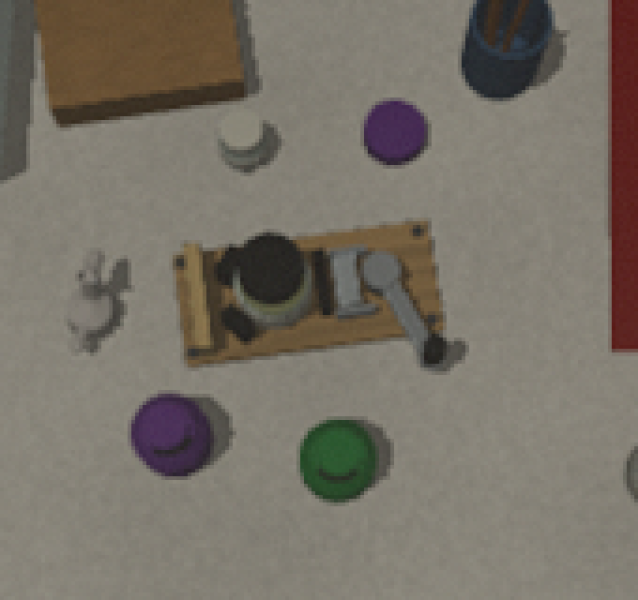

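The green and purple jars and the purple disc are decoys. The real jar is the black-capped one in the clamp, near scene (320,223) and top (302,182). The lever post is near scene (284,188) and top (346,203). I'll fit the holder pose from points clicked in both views.

```bash
cat > h.py <<'E'
import numpy as np
CAM={}
CAM["scene"]=(469.416,318.012,199.314,-0.072847,np.array([[-0.41347653,0.91043121,-0.01233613,0.22897187],[-0.77792308,-0.34619196,0.52439185,0.36272216],[0.47315203,0.22642028,0.8513877,-1.61488367]]))
CAM["top"]=(392.75,318.086,198.009,0.018037,np.array([[0.03658934,-0.99932671,0.00271182,-0.04213734],[0.9787864,0.03638442,0.20162677,-0.56427957],[-0.20158968,-0.0047231,0.97945867,-1.16482167]]))
def proj(c,P):
    f,cx,cy,k,T=CAM[c]; p=T@np.append(P,1); u=np.array([p[0],-p[1]])/-p[2]
    return f*u*(1+k*u@u)+[cx,cy]
E
cat > fit.py <<'E'
from h import *; from scipy.optimize import least_squares
S=lambda x,y:("scene",x/3.75+220-.4,y/3.75+150-.4); T=lambda x,y:("top",x/3.753+230-.4,y/3.75+110-.4)
B=lambda sx,sy:lambda p:[sx*.05,p[4]+sy*.1125,.012]
post=lambda p:[.085*np.cos(np.radians(200)+p[3]),-.095+.085*np.sin(np.radians(200)+p[3]),.108]
piv=lambda p:[0,-.095,p[7]]
cap=lambda p:[p[5],p[6],.116]
obs=[(S(217,245),B(-1,-1)),(S(180,360),B(1,-1)),(S(475,426),B(1,1)),(S(503,308),B(-1,1)),
(T(429,221),B(1,-1)),(T(174,258),B(1,1)),(T(188,366),B(-1,1)),
(S(241,147),post),(T(434,347),post),(S(377,272),cap),(T(272,266),cap),(S(257,281),piv),(T(382,270),piv)]
W=lambda p,q:np.array([p[0]+q[0]*np.cos(p[2])-q[1]*np.sin(p[2]),p[1]+q[0]*np.sin(p[2])+q[1]*np.cos(p[2]),q[2]])
r=lambda p:np.concatenate([proj(o[0],W(p,f(p)))-o[1:] for o,f in obs])
s=least_squares(r,[.6,0,0,.05,-.02,0,0,.06],loss='soft_l1');p=s.x
print(p.round(4));print(r(p).reshape(-1,2).round(1).tolist())
print("piv",W(p,piv(p)),"post",W(p,post(p)),"cap",W(p,cap(p)))
for a in np.arange(0,1.41,.2):
    q=p.copy();q[3]=a;print(a.round(2),W(p,post(q)).round(4)[:2])
E
python3 fit.py
```

```text
[ 0.6042  0.0335  0.1762  0.0059 -0.0312  0.0009 -0.0035  0.0569]
[[-0.0, -1.1], [-0.6, -1.6], [-0.4, -1.2], [-0.1, -1.3], [-0.9, -0.6], [-1.0, -1.3], [-1.1, -0.2], [0.4, -0.1], [0.1, -0.7], [-0.4, -0.5], [-0.7, -0.3], [-0.4, 0.2], [-0.3, -0.4]]
piv [ 0.62089032 -0.06005416  0.05685713] post [ 0.54760287 -0.10311168  0.108     ] cap [0.6057418  0.03015546 0.116     ]
0.0 [ 0.5474 -0.1027]
0.2 [ 0.5573 -0.1164]
0.4 [ 0.5698 -0.128 ]
0.6 [ 0.5843 -0.1368]
0.8 [ 0.6002 -0.1425]
1.0 [ 0.617 -0.145]
1.2 [ 0.634 -0.144]
1.4 [ 0.6504 -0.1398]
```

The fit is tight (about 1 px). The tool's y axis is already roughly along the lever's initial tangent, so I'll move over the post without rotating.

```bash
python3 -m creep '[[[46,-31,0],[0,0,0],1],[[46,-31,0],[0,0,0],1],[[46,-31,0],[0,0,0],1],[[46,-31,0],[0,0,0],1],[[46,-31,0],[0,0,0],1]]' 50; python3 -m creep '[[[46,-31,0],[0,0,0],1],[[46,-31,0],[0,0,0],1],[[46,-31,0],[0,0,0],1],[[46,-31,0],[0,0,0],1],[[46,-31,0],[0,0,0],1]]'
cat > d.py <<'E'
import sys; from station import *; import numpy as np
s=sense();t=np.array(eval(sys.argv[1]));R=s['tool_rot'];print("pos",s['eef_pos'].round(4),"yang",np.degrees(np.arctan2(R[1,1],R[0,1])).round(1),"shift mm",(R.T@(t-s['eef_pos'])*1000).round(1),"F",np.round(s['ft_force'],1),"w",round(s['gripper_width']*87,1),s['clock'])
E
python3 d.py '[.5476,-.1031,.08]'
```

```text
clock: 1.23
eef_pos: [0.3977, -0.3395, 0.2228]
tool_rot: [[0.919, 0.395, 0.0], [0.395, -0.919, -0.001], [0.0, 0.001, -1.0]]
ft_force: [0.2, -1.0, -0.4]
gripper_width: 0.997
grip_force: 0.0
clock: 1.85
eef_pos: [0.5479, -0.1064, 0.2229]
tool_rot: [[0.919, 0.394, 0.001], [0.394, -0.919, -0.0], [0.001, 0.001, -1.0]]
ft_force: [0.6, -1.1, 0.1]
gripper_width: 0.998
grip_force: 0.0
pos [ 0.5479 -0.1064  0.2229] yang -66.8 shift mm [  1.   -3.3 142.9] F [ 0.6 -1.1  0.1] w 86.8 1.85
```

```bash
python3 -m creep '[[[1,-3,30],[0,0,0],1],[[0,0,40],[0,0,0],1],[[0,0,40],[0,0,0],1],[[0,0,33],[0,0,0],1],[[0,0,0],[0,0,0],1]]'; python3 d.py '[.5476,-.1031,.08]'; python3 -m creep '[[[0,0,0],[0,0,0],-1],[[0,0,0],[0,0,0],-1],[[0,0,0],[0,0,0],-1],[[0,0,0],[0,0,0],-1],[[0,0,0],[0,0,0],-1]]' 50;python3 - <<'E'
from station import *
import cv2
d=snapshot("wrist");cv2.imwrite("pics/w1.png",d["img"][:,:,::-1]);print(d["tool_from_camera"],d["camera_matrix"],d["k1"])
E
python3 d.py '[.5476,-.1031,.08]'
```

```text
clock: 2.48
eef_pos: [0.545, -0.1045, 0.0775]
tool_rot: [[0.919, 0.395, -0.004], [0.395, -0.919, 0.001], [-0.004, -0.003, -1.0]]
ft_force: [-0.4, 0.6, 1.2]
gripper_width: 0.997
grip_force: 0.0
pos [ 0.545  -0.1045  0.0775] yang -66.7 shift mm [ 2.9 -0.2 -2.5] F [-0.4  0.6  1.2] w 86.7 2.475
clock: 3.1
eef_pos: [0.5468, -0.1047, 0.0797]
tool_rot: [[0.919, 0.395, 0.0], [0.395, -0.919, -0.0], [0.0, 0.0, -1.0]]
ft_force: [0.3, -0.2, 0.3]
gripper_width: 0.515
grip_force: 0.0
[[ 7.73021327e-06  9.68569831e-01  2.48741800e-01  6.74880357e-02]
 [ 1.00000000e+00 -1.28663957e-05  1.90228961e-05 -1.85279709e-04]
 [ 2.16254137e-05  2.48741800e-01 -9.68569830e-01 -1.61658652e-01]
 [ 0.00000000e+00  0.00000000e+00  0.00000000e+00  1.00000000e+00]] [[275.34493317   0.         320.31919814]
 [  0.         275.34493317 201.06251884]
 [  0.           0.           1.        ]] -0.041249338561963035
pos [ 0.5467 -0.1047  0.0796] yang -66.8 shift mm [ 1.4 -1.2 -0.4] F [0.2 0.2 0. ] w 40.6 3.15
```

View pics/w1.png

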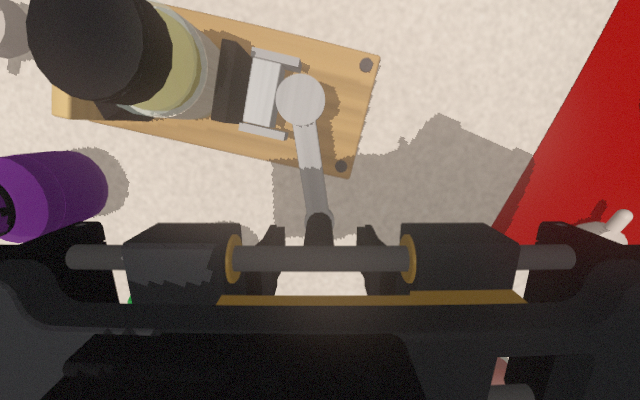

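The post (319,235) lies centred between the fingers at (270,240) and (368,240), which are still closing. I'll keep closing them.

```bash
python3 -m creep '[[[1,-1,0],[0,0,0],-1],[[0,0,0],[0,0,0],-1],[[0,0,0],[0,0,0],-1],[[0,0,0],[0,0,0],-1],[[0,0,0],[0,0,0],-1]]' 50;python3 d.py '[.5476,-.1031,.08]'; 
cat > arc.py <<'E'
import numpy as np
c=np.array([.6209,-.0601]);a0=np.radians(-66.8)
R=np.array([[np.cos(a0+np.pi/2),np.cos(a0)],[np.sin(a0+np.pi/2),np.sin(a0)]])
P=lambda a:c+.085*np.array([np.cos(np.radians(210.1)+a),np.sin(np.radians(210.1)+a)])
A=np.linspace(.0,1.48,21)
for i in range(20): print(A[i+1].round(2),((P(A[i+1])-P(A[i]))@R*1000).round(1),P(A[i+1]).round(4))
E
python3 arc.py
```

```text
clock: 3.78
eef_pos: [0.5473, -0.1034, 0.0795]
tool_rot: [[0.919, 0.395, 0.0], [0.395, -0.919, -0.0], [0.0, 0.0, -1.0]]
ft_force: [1.1, -1.6, -1.0]
gripper_width: 0.193
grip_force: 50.0
pos [ 0.5473 -0.1034  0.0795] yang -66.7 shift mm [ 0.4 -0.2 -0.5] F [ 1.1 -1.6 -1. ] w 16.8 3.775
0.07 [1.  6.2] [ 0.5507 -0.108 ]
0.15 [1.4 6.1] [ 0.5545 -0.1131]
0.22 [1.9 6. ] [ 0.5586 -0.1179]
0.3 [2.3 5.8] [ 0.563  -0.1223]
0.37 [2.8 5.7] [ 0.5678 -0.1264]
0.44 [3.2 5.4] [ 0.5728 -0.1302]
0.52 [3.6 5.2] [ 0.5781 -0.1335]
0.59 [3.9 4.9] [ 0.5837 -0.1365]
0.67 [4.3 4.6] [ 0.5894 -0.1391]
0.74 [4.6 4.3] [ 0.5953 -0.1412]
0.81 [4.9 3.9] [ 0.6014 -0.1428]
0.89 [5.2 3.5] [ 0.6076 -0.144 ]
0.96 [5.4 3.2] [ 0.6138 -0.1448]
1.04 [5.7 2.7] [ 0.6201 -0.1451]
1.11 [5.8 2.3] [ 0.6264 -0.1449]
1.18 [6.  1.9] [ 0.6326 -0.1443]
1.26 [6.1 1.4] [ 0.6388 -0.1432]
1.33 [6.2 1. ] [ 0.6449 -0.1416]
1.41 [6.3 0.5] [ 0.6509 -0.1396]
1.48 [6.3 0. ] [ 0.6567 -0.1372]
```

```bash
python3 -m creep '[[[1,6.2,0],[0,0,0],-1],[[1.4,6.1,0],[0,0,0],-1],[[1.9,6,0],[0,0,0],-1],[[2.3,5.8,0],[0,0,0],-1],[[2.8,5.7,0],[0,0,0],-1]]'; python3 d.py '[.5678,-.1264,.08]'; python3 -m creep '[[[3.2,5.4,0],[0,0,0],-1],[[3.6,5.2,0],[0,0,0],-1],[[3.9,4.9,0],[0,0,0],-1],[[4.3,4.6,0],[0,0,0],-1],[[4.6,4.3,0],[0,0,0],-1]]';python3 d.py '[.5953,-.1412,.08]'
```

```text
clock: 4.4
eef_pos: [0.5649, -0.125, 0.0794]
tool_rot: [[0.918, 0.397, -0.007], [0.397, -0.918, 0.002], [-0.005, -0.005, -1.0]]
ft_force: [-17.2, 9.6, 13.8]
gripper_width: 0.192
grip_force: 50.0
pos [ 0.5649 -0.125   0.0794] yang -66.6 shift mm [ 2.1  2.5 -0.7] F [-17.2   9.6  13.8] w 16.7 4.4
clock: 5.03
eef_pos: [0.5931, -0.1383, 0.0794]
tool_rot: [[0.918, 0.398, -0.006], [0.398, -0.918, 0.004], [-0.004, -0.006, -1.0]]
ft_force: [-15.9, 10.7, 12.9]
gripper_width: 0.198
grip_force: 50.0
pos [ 0.5931 -0.1383  0.0794] yang -66.6 shift mm [ 0.8  3.5 -0.6] F [-15.9  10.7  12.9] w 17.2 5.025
```

```bash
python3 -m creep '[[[4.9,3.9,0],[0,0,0],-1],[[5.2,3.5,0],[0,0,0],-1],[[5.4,3.2,0],[0,0,0],-1],[[5.7,2.7,0],[0,0,0],-1],[[5.8,2.3,0],[0,0,0],-1]]'; python3 d.py '[.6264,-.1449,.08]'; python3 -m creep '[[[6,1.9,0],[0,0,0],-1],[[6.1,1.4,0],[0,0,0],-1],[[6.2,1,0],[0,0,0],-1],[[5.5,0.5,0],[0,0,0],-1],[[2,0,0],[0,0,0],-1]]';python3 d.py '[.6509,-.1396,.08]'
```

```text
clock: 5.65
eef_pos: [0.6234, -0.1421, 0.0794]
tool_rot: [[0.918, 0.397, -0.008], [0.397, -0.918, 0.003], [-0.006, -0.006, -1.0]]
ft_force: [-17.3, 8.5, 13.7]
gripper_width: 0.196
grip_force: 50.0
pos [ 0.6234 -0.1421  0.0794] yang -66.6 shift mm [ 1.6  3.8 -0.7] F [-17.3   8.5  13.7] w 17.0 5.65
clock: 6.28
eef_pos: [0.648, -0.1385, 0.0793]
tool_rot: [[0.918, 0.396, -0.009], [0.396, -0.918, 0.001], [-0.008, -0.005, -1.0]]
ft_force: [-22.9, 3.8, 16.4]
gripper_width: 0.186
grip_force: 50.0
pos [ 0.648  -0.1385  0.0793] yang -66.7 shift mm [ 2.2  2.2 -0.7] F [-22.9   3.8  16.4] w 16.2 6.275
```

```bash
python3 -m creep '[[[3,0,0],[0,0,0],-1],[[2,-0.5,0],[0,0,0],-1],[[0,0,0],[0,0,0],-1],[[0,0,0],[0,0,0],-1],[[0,0,0],[0,0,0],-1]]'; python3 d.py '[.6509,-.1396,.08]'
```

```text
clock: 6.9
eef_pos: [0.6527, -0.1371, 0.0793]
tool_rot: [[0.919, 0.395, -0.008], [0.395, -0.919, 0.0], [-0.008, -0.003, -1.0]]
ft_force: [-19.4, 2.0, 13.7]
gripper_width: 0.195
grip_force: 50.0
pos [ 0.6527 -0.1371  0.0793] yang -66.7 shift mm [-2.6  1.6 -0.7] F [-19.4   2.   13.7] w 16.9 6.9
```

```bash
python3 -m creep '[[[2,-0.5,0],[0,0,0],-1],[[2,-0.5,0],[0,0,0],-1],[[0,0,0],[0,0,0],-1],[[0,0,0],[0,0,0],-1],[[0,0,0],[0,0,0],-1]]'; python3 d.py '[.6509,-.1396,.08]'
```

```text
clock: 7.52
eef_pos: [0.6558, -0.136, 0.0793]
tool_rot: [[0.919, 0.394, -0.008], [0.394, -0.919, -0.001], [-0.008, -0.002, -1.0]]
ft_force: [-18.3, -1.4, 13.0]
gripper_width: 0.192
grip_force: 50.0
pos [ 0.6558 -0.136   0.0793] yang -66.8 shift mm [-5.9  1.4 -0.6] F [-18.3  -1.4  13. ] w 16.7 7.525
```

```bash
python3 -m creep '[[[2,-0.6,0],[0,0,0],-1],[[2,-0.6,0],[0,0,0],-1],[[0,0,0],[0,0,0],-1],[[0,0,0],[0,0,0],-1],[[0,0,0],[0,0,0],-1]]'; python3 - <<'E'
from station import *
import cv2
d=snapshot("wrist");cv2.imwrite("pics/w2.png",d["img"][:,:,::-1])
E
python3 d.py '[.6509,-.1396,.08]'
```

```text
clock: 8.15
eef_pos: [0.6578, -0.1353, 0.0792]
tool_rot: [[0.92, 0.392, -0.011], [0.392, -0.92, -0.004], [-0.011, -0.001, -1.0]]
ft_force: [-25.3, -5.2, 16.5]
gripper_width: 0.195
grip_force: 50.0
pos [ 0.6578 -0.1352  0.0793] yang -66.9 shift mm [-8.1  1.3 -0.6] F [-24.8  -5.4  17.4] w 16.7 8.2
```

View pics/w2.png

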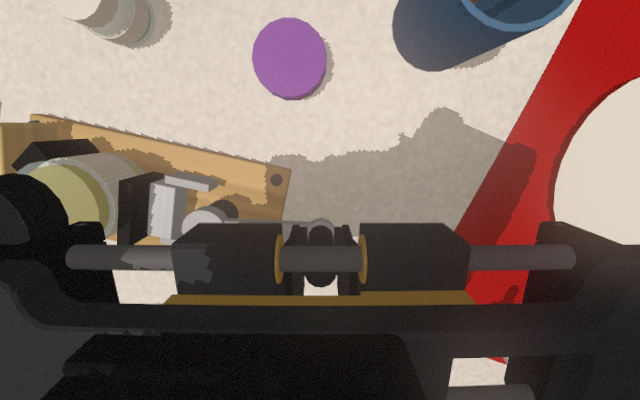

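The arm runs across the image to its end at (320,225) with the post still in the fingers. The force is now climbing, which suggests the end stop. I'll relax, release, rise and check.

```bash
python3 -m creep '[[[-3,0.5,0],[0,0,0],0],[[0,0,0],[0,0,0],0],[[0,0,0],[0,0,0],0],[[0,0,0],[0,0,0],0],[[0,0,0],[0,0,0],0]]'; python3 -m creep '[[[0,0,-25],[0,0,0],1],[[0,0,-50],[0,0,0],1],[[-40,-10,-40],[0,0,0],1],[[-50,-10,0],[0,0,0],1],[[-30,-10,0],[0,0,0],1]]'; python3 - <<'E'
from station import *
import cv2
for c in("scene","top"):
    d=snapshot(c);cv2.imwrite(f"pics/{c}2.png",d["img"][:,:,::-1])
    for q in("lever_post","cap"):
        print(c,q,[(round(b["score"],2),[round(float(v)) for v in b["rect"]]) for b in boxes_of(c,q)[:5]])
a=cv2.imread("pics/scene2.png")[160:260,250:370];b=cv2.imread("pics/top2.png")[150:230,260:380]
cv2.imwrite("pics/c2.png",cv2.vconcat([cv2.resize(a,(480,400),interpolation=2)[:300],cv2.resize(b,(480,320),interpolation=2)[:300]]))
E
python3 d.py '[.6057,.0301,.22]'
```

```text
clock: 8.82
eef_pos: [0.6603, -0.1335, 0.0795]
tool_rot: [[0.919, 0.395, 0.0], [0.395, -0.919, 0.0], [0.0, 0.0, -1.0]]
ft_force: [-0.0, -0.3, -0.6]
gripper_width: 0.492
grip_force: 0.0
clock: 9.45
eef_pos: [0.5364, -0.1544, 0.1951]
tool_rot: [[0.919, 0.393, 0.001], [0.393, -0.919, -0.001], [0.0, 0.001, -1.0]]
ft_force: [0.2, 0.1, 0.2]
gripper_width: 0.957
grip_force: 0.0
scene lever_post [(0.92, [255, 212, 292, 232])]
scene cap [(0.88, [254, 262, 276, 284]), (0.57, [311, 212, 335, 237])]
top lever_post [(0.65, [328, 167, 362, 187])]
top cap [(0.69, [326, 138, 344, 154]), (0.52, [290, 175, 312, 196]), (0.47, [292, 184, 314, 200])]
pos [ 0.5389 -0.1531  0.1946] yang -66.7 shift mm [ 133.8 -141.9  -25.3] F [ 0.  -0.6 -0.3] w 87.1 9.75
```

View pics/c2.png

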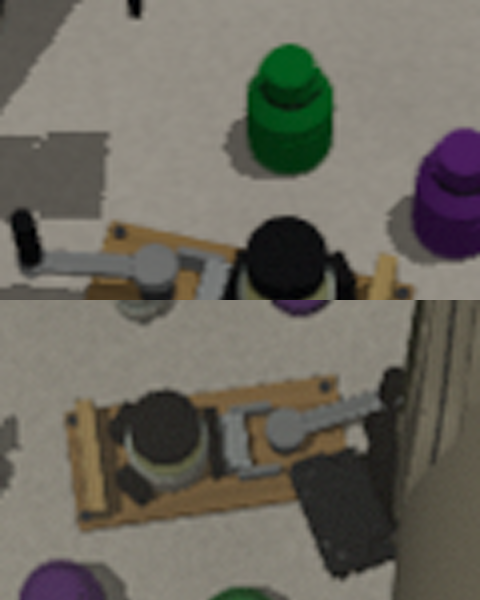

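```bash
cat > f2.py <<'E'
from h import *; from scipy.optimize import least_squares
for n,z,s,t in(("post",.108,(255.1,213.6),(357.8,168.5)),("cap",.116,(321.1,222.0),(301.2,180.8)),("cap_before",.116,(320.13,222.13),(302.07,180.5))):
    r=lambda p:np.concatenate([proj("scene",[*p,z])-s,proj("top",[*p,z])-t])
    o=least_squares(r,[.6,0]);print(n,o.x.round(4),o.fun.round(1), np.degrees(np.arctan2(*(o.x-[.6209,-.0601])[::-1]))%360-210.1)
E
python3 f2.py
```

```text
post [ 0.6502 -0.1386] [-0.   0.2  0.1  0.2] 80.35827274012459
cap [0.6046 0.0324] [-0.4 -0.4 -0.6 -0.2] -110.12756571372867
cap_before [0.6058 0.0301] [-0.4 -0.5 -0.6 -0.3] -110.61499391239467
```

The lever is at about 1.40 rad and closed. The cap is at (0.6046, 0.0324). Next I'll go above it.

```bash
python3 -m creep '[[[27,-28,0],[0,0,0],1],[[27,-28,0],[0,0,0],1],[[27,-28,0],[0,0,0],1],[[27,-29,0],[0,0,0],1],[[26,-29,0],[0,0,0],1]]' 60; python3 d.py '[.6046,.0324,.085]'; python3 - <<'E'
from station import *
import cv2,numpy as np
print(sense()['qpos'].round(1) if hasattr(sense()['qpos'],'round') else sense()['qpos'])
s=sense();d=snapshot("wrist");cv2.imwrite("pics/w3.png",d["img"][:,:,::-1])
X=np.linalg.inv(d["tool_from_camera"])
p=X@np.append(np.array(s['tool_rot']).T@(np.array([.6046,.0324,.116])-s['eef_pos']),1)
u=np.array([p[0],-p[1]])/-p[2];print(275.34*u*(1+d["k1"]*u@u)+[320.3,201.1])
E
```

```text
clock: 10.38
eef_pos: [0.6062, 0.0319, 0.1941]
tool_rot: [[0.919, 0.395, -0.0], [0.395, -0.919, 0.001], [0.0, -0.001, -1.0]]
ft_force: [0.4, -0.2, 0.1]
gripper_width: 0.997
grip_force: 0.0
pos [0.6062 0.0319 0.1941] yang -66.7 shift mm [ -1.2  -1.  109.1] F [ 0.4 -0.2  0.1] w 86.7 10.375
[ 16.9  20.5 -30.5  87.5  10.6  74.8 -81.5]
[319.39087658 208.74767091]
```

View pics/w3.png

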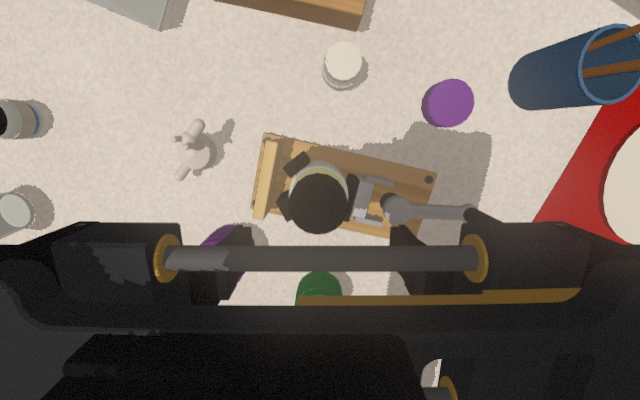

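The cap is centred about (318,203) and predicted at (319,209), which agrees once its visible side is allowed for. Joint 7 is at -81°, so unscrewing would run toward its limit. I'll wind the wrist clockwise first, then descend.

```bash
python3 -m creep '[[[-1,-1,0],[0,0,0.18],1],[[0,0,0],[0,0,0.18],1],[[0,0,0],[0,0,0.18],1],[[0,0,0],[0,0,0.18],1],[[0,0,0],[0,0,0.18],1]]'; python3 -m creep '[[[0,0,40],[0,0,0.1],1],[[0,0,35],[0,0,0],1],[[0,0,22],[0,0,0],1],[[0,0,12],[0,0,0],1],[[0,0,0],[0,0,0],1]]'; python3 d.py '[.6046,.0324,.085]'; python3 -c "from station import *;print(sense()['qpos'])"
```

```text
clock: 11.05
eef_pos: [0.6044, 0.0311, 0.1941]
tool_rot: [[0.878, -0.479, -0.0], [-0.479, -0.878, 0.001], [-0.001, -0.0, -1.0]]
ft_force: [-0.4, 0.1, -1.0]
gripper_width: 0.999
grip_force: 0.0
clock: 11.68
eef_pos: [0.6038, 0.0307, 0.0849]
tool_rot: [[0.829, -0.559, -0.001], [-0.559, -0.829, 0.0], [-0.001, 0.0, -1.0]]
ft_force: [-0.2, 1.6, -0.3]
gripper_width: 1.004
grip_force: 0.0
pos [0.6038 0.0307 0.0849] yang -124.0 shift mm [-0.3 -1.8 -0.1] F [-0.2  1.6 -0.3] w 87.3 11.675
[  10.07984199   24.46219344  -21.62114032   94.91482571    9.87203283
   62.57472047 -138.36889654]
```

```bash
python3 -m creep '[[[0,-1.5,0],[0,0,0],-1],[[0,0,0],[0,0,0],-1],[[0,0,0],[0,0,0],-1],[[0,0,0],[0,0,0],-1],[[0,0,0],[0,0,0],-1]]' 60; python3 -m creep '[[[0,0,0],[0,0,0],-1],[[0,0,0],[0,0,0],-1],[[0,0,0],[0,0,0],-1],[[0,0,0],[0,0,0],-1],[[0,0,0],[0,0,0],-1]]' ; python3 d.py '[.6046,.0324,.085]'
```

```text
clock: 12.3
eef_pos: [0.6053, 0.0328, 0.0861]
tool_rot: [[0.829, -0.559, 0.002], [-0.559, -0.829, 0.001], [0.001, -0.002, -1.0]]
ft_force: [2.7, 4.0, 1.1]
gripper_width: 0.609
grip_force: 60.0
clock: 12.92
eef_pos: [0.6053, 0.0328, 0.0861]
tool_rot: [[0.829, -0.559, 0.002], [-0.559, -0.829, 0.001], [0.001, -0.002, -1.0]]
ft_force: [2.2, 4.9, 2.0]
gripper_width: 0.611
grip_force: 60.0
pos [0.6053 0.0328 0.0861] yang -124.0 shift mm [-0.4  0.8  1.1] F [2.2 4.9 2. ] w 53.1 12.925
```

Gripped. Now unscrew in steps, watching torque.

```bash
cat >> d.py <<'E'
print("T",np.round(s['ft_torque'],2))
E
python3 d.py '[.6046,.0324,.085]';python3 -m creep '[[[0,0,0],[0,0,-0.1],-1],[[0,0,0],[0,0,-0.1],-1],[[0,0,0],[0,0,-0.1],-1],[[0,0,0],[0,0,-0.1],-1],[[0,0,0],[0,0,-0.1],-1]]';python3 d.py '[.6046,.0324,.085]';python3 -m creep '[[[0,0,0],[0,0,-0.1],-1],[[0,0,0],[0,0,-0.1],-1],[[0,0,0],[0,0,-0.1],-1],[[0,0,0],[0,0,-0.1],-1],[[0,0,0],[0,0,-0.1],-1]]';python3 d.py '[.6046,.0324,.085]'
```

```text
pos [0.6053 0.0328 0.0861] yang -124.0 shift mm [-0.4  0.8  1.1] F [2.2 4.9 2. ] w 53.1 12.925
T [ 1.16 -0.52  0.08]
clock: 13.55
eef_pos: [0.6058, 0.0335, 0.0863]
tool_rot: [[0.996, -0.091, 0.003], [-0.091, -0.996, 0.002], [0.003, -0.003, -1.0]]
ft_force: [5.3, 7.9, 0.1]
gripper_width: 0.613
grip_force: 60.0
pos [0.6058 0.0335 0.0863] yang -95.2 shift mm [-1.1  1.2  1.3] F [5.3 7.9 0.1] w 53.3 13.55
T [ 1.74 -1.14 -0.69]
clock: 14.18
eef_pos: [0.6061, 0.0342, 0.0863]
tool_rot: [[0.917, 0.398, 0.003], [0.398, -0.917, 0.003], [0.005, -0.002, -1.0]]
ft_force: [6.3, 9.4, -0.7]
gripper_width: 0.607
grip_force: 60.0
pos [0.6061 0.0342 0.0863] yang -66.5 shift mm [-2.1  1.1  1.3] F [ 6.3  9.4 -0.7] w 52.8 14.175
T [ 2.09 -1.36 -0.65]
```

```bash
python3 -m creep '[[[1.5,-1,0],[0,0,-0.07],-1],[[0,0,0],[0,0,-0.07],-1],[[0,0,0],[0,0,-0.07],-1],[[0,0,0],[0,0,-0.07],-1],[[0,0,0],[0,0,-0.07],-1]]';python3 d.py '[.6046,.0324,.085]'; python3 - <<'E'
from station import *
import cv2
d=snapshot("scene");cv2.imwrite("pics/s4.png",cv2.resize(d["img"][170:270,250:370,::-1],(720,600),interpolation=2))
E
```

```text
clock: 14.8
eef_pos: [0.6063, 0.035, 0.0863]
tool_rot: [[0.726, 0.688, 0.002], [0.688, -0.726, 0.002], [0.003, -0.0, -1.0]]
ft_force: [2.6, 6.6, 2.1]
gripper_width: 0.608
grip_force: 60.0
pos [0.6063 0.035  0.0863] yang -46.5 shift mm [-3.1  0.7  1.2] F [2.6 6.6 2.1] w 52.9 14.8
T [ 1.64 -0.49 -0.67]
```

View pics/s4.png

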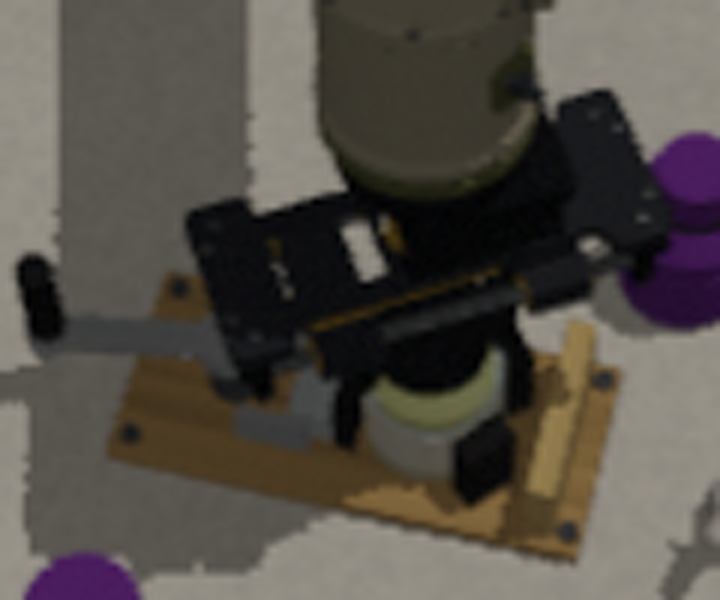

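Turned 1.35 rad, and the jar is still standing in the clamp with its lever closed (post at (40,290) in the crop). A gentle test lift will show whether the threads resist.

```bash
python3 -m creep '[[[0,0,-1],[0,0,0],-1],[[0,0,-1],[0,0,0],-1],[[0,0,-1],[0,0,0],-1],[[0,0,-1],[0,0,0],-1],[[0,0,0],[0,0,0],-1]]';python3 d.py '[.6046,.0324,.085]'
```

```text
clock: 15.48
eef_pos: [0.6053, 0.0342, 0.0893]
tool_rot: [[0.727, 0.686, -0.001], [0.686, -0.727, 0.001], [0.0, -0.001, -1.0]]
ft_force: [0.2, 4.6, 1.4]
gripper_width: 0.611
grip_force: 60.0
pos [0.6053 0.0342 0.0893] yang -46.7 shift mm [-1.7  0.8  4.3] F [0.2 4.6 1.4] w 53.1 15.475
T [1.08 0.14 0.03]
```

The threads have let go: it rose 3 mm with no pull, and the torque is gone. Lifting straight up.

```bash
python3 -m creep '[[[0,0,-5],[0,0,0],-1],[[0,0,-10],[0,0,0],-1],[[0,0,-12],[0,0,0],-1],[[0,0,-12],[0,0,0],-1],[[0,0,-8],[0,0,0],-1]]';python3 -m creep '[[[0,0,0],[0,0,0],-1],[[0,0,0],[0,0,0],-1],[[0,0,0],[0,0,0],-1],[[0,0,0],[0,0,0],-1],[[0,0,0],[0,0,0],-1]]';python3 d.py '[.6046,.0324,.085]'; python3 - <<'E'
from station import *
import cv2
d=snapshot("scene");cv2.imwrite("pics/s5.png",cv2.resize(d["img"][170:270,250:370,::-1],(720,600),interpolation=2))
E
```

```text
clock: 16.1
eef_pos: [0.606, 0.0329, 0.1378]
tool_rot: [[0.728, 0.686, 0.001], [0.686, -0.728, -0.0], [0.001, 0.001, -1.0]]
ft_force: [-0.1, -0.3, -0.6]
gripper_width: 0.614
grip_force: 60.0
clock: 16.73
eef_pos: [0.6056, 0.0332, 0.1364]
tool_rot: [[0.728, 0.686, -0.0], [0.686, -0.728, -0.0], [-0.0, -0.0, -1.0]]
ft_force: [0.4, 0.8, -0.0]
gripper_width: 0.608
grip_force: 60.0
pos [0.6056 0.0332 0.1364] yang -46.7 shift mm [-1.3 -0.1 51.4] F [ 0.4  0.8 -0. ] w 52.9 16.725
T [-0.03 -0.04 -0.  ]
```

View pics/s5.png

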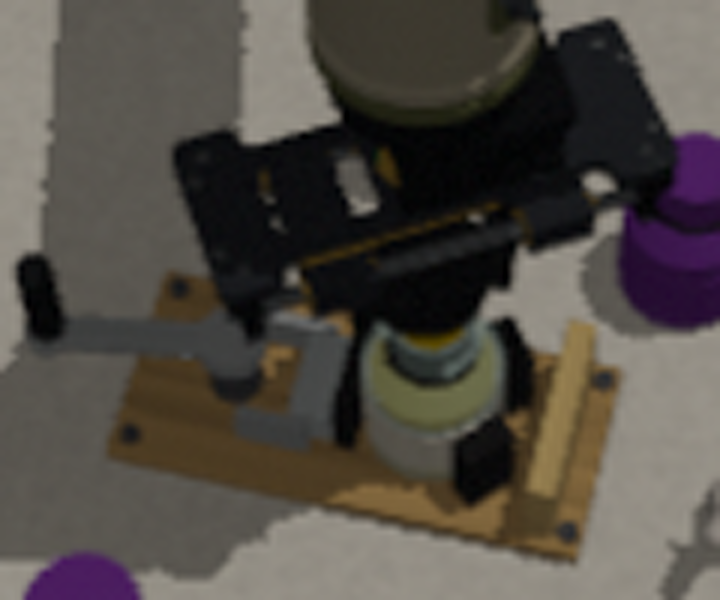

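The jar's open neck shows at crop (435,345). The cap is held in the fingers above it, and the jar is still in the closed clamp.

```bash
python3 -c "from station import *;print(sign_off())"
```

```text
the job is handed in; nothing more can be done
None
```

I handed the job in at about 17 s of the 45 s limit. The lever is fully closed, the cap was turned about 1.35 rad until its threads let go, and it is held level about 3 cm above the jar's open mouth, with the jar still standing in the clamp; sign-off returned no verdict.

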